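# Box up the framed picture and tuck the carton flap shut

### The arm

A 6-joint arm with a two-finger parallel gripper is mounted at the origin on the work surface. World frame = base frame: x ahead of the robot, y to its left, z up, the work surface at z = 0. Lengths are in mm, angles in rad, forces in N, time in s.
With the tool pointing down it reaches from about 300 to 775 mm from the base axis. Payload 14.6 kg.
Tool frame: the origin (TCP) lies between the finger pads; the fingertips stand manip.nose_length ahead of it and the grasp point (between the pads) lies 11 mm behind it (manip.nose_length is the distance from the TCP to the fingertips, in mm); z points along the fingers, y is the line along which they close (so a half turn about z gives the same grasp; the last joint's range is limited). The gripper opens to 94 mm and grips with 3 to 60 N. Pads are 16 mm wide; open, the fingers measure 119 mm over their backs; the gripper's body (75 mm by 177 mm) begins 78 mm behind the grasp point.
Start: joints at [1.078, 0.3, 1.521, -0, 1.321, -0.067], TCP at [227.173, 500.881, 213.446] pointing down, gripper open.
Joint ranges: [-3.03, 3.03], [-0.79, 2.21], [0.23, 2.52], [-1.04, 4.18], [0, 3.07], [-2.55, 2.55]. Speed limits (rad/s): [2.22, 2.22, 2.57, 3.14, 3.14, 3.14].

### API

Orientations are given as [roll, pitch, yaw] about the fixed x, y, z axes, in that order (R = Rz(yaw) Ry(pitch) Rx(roll)).
In Python, from cell import manip, cams, job gives the robot as it stands.
- The arm moves only by the tool jog_arm, never from a script. Its argument "commands" is a list of rows, each an object of numbers: "dx", "dy", "dz": the shift along the tool's x, y, z each as a share of 40 mm, from -1 to 1; "ax", "ay", "az": the turn, a rotation vector about the tool's x, y, z each as a share of 10 degrees, from -1 to 1; "gripper": the closure, from 0 (fully open) to 1 (shut). A call has 1 to 10 rows; each row shifts and turns the commanded pose from where the row before left it, along the tool's axes as they then stand; what a row does not reach is not made up. A row lasts 1/8 s, in which the tool goes at most 62.5 mm and 10.7 degrees, less where a joint would pass 70% of its speed; a pose out of reach is approached as far as the arm can. A call with a number of a shift or a turn outside -1 to 1 is refused whole. A call with a gripper value outside its range is refused whole. The fingers move at their own pace and stop on an object; "squeeze" is the grip in N (left out, the last holds). Time passes only in rows, so rows that do not move let the fingers close. It gives the time, the measured TCP pose, the force, the opening and the grip force at its end, in the units of the state.
- manip.read_state(): the state, without advancing time (a new reading comes with each control period).
- cams.camera(name): name is "side" or "top"; returns a dict with "image" (480x640x3 uint8, red, green, blue), "fx", "fy", "cx", "cy" (pixels), "world_to_cam" (4x4, takes a point from world to camera coordinates). Camera axes: x right, y down, z forward; pixel columns grow to the right and rows downward; lengths in mm; the calibration is good to about 2 mm. A picture is of the moment at which its call begins. There is no depth.
- job.sign_off(): hands the job in; it is judged then, once.
The state is a dict: "clock": time; "joints": joint angles; "qd": joint speeds; "effort": joint torques, N m; "eef_pos": TCP position; "eef_rot": TCP orientation; "wrist_force": force on the tool from outside, world axes, zero at the start; "moment": the same for the moment, N m; "finger_gap": finger opening in mm; "finger_force": force on a finger pad.
Only numpy, scipy, OpenCV 4.12 (cv2) and the standard library are available. Lean on these libraries where they do the work, as an engineer would, in place of code of your own. Each camera call takes 0.05 s, during which the arm holds its last target. There are 200 camera calls.

### The job

Draw the small framed picture up out of its slanted wooden stand, lower it into the open cardboard carton (do not let it drop in from a height), then swing the carton's flap over and press it down until it lies flat and its tab has snapped in behind the front rim, so that it stays fully shut by itself. Leave the other things on the hall table where they are.

Things in the scene. Friction and masses are not known exactly. Their poses are not given: they have to be found in the camera images.
- picture: small picture in a dark wooden frame: a flat rigid block 20 mm thick (its x), 120 mm wide (y), 104 mm high (z), about 0.22 kg. Origin at its centre. Starts in the stand's slot leaning 30 degrees from vertical, its +z up and to the stand's -x; 59 mm of its height stands out of the slot. Pinch it across its thickness near the top edge, tool tilted in line with the slot.
- stand: fixed mid-brown wooden picture stand. Base board 120 x 150 x 10 mm; origin on the table, the board's centre 15 mm to its +x; turned in yaw only. Holds one slanted slot, 23 mm wide, 128 mm between its cheeks, 45 mm deep, tilted 30 degrees from vertical so that its mouth faces up and to the stand's -x. Total height about 80 mm without the picture.
- slot_floor (a point): middle of the floor of the stand's slot, where the picture's lower edge rests; at (+20, 0, +30) mm in the stand's frame. The picture lies on the slot's lower plate and must be drawn out straight along the slot, 45 mm.
- carton: fixed upright cardboard carton: outside 88 mm (its x) by 142 mm (its y) by 138 mm high, walls and floor 4 mm, open at the top (mouth 80 x 134 mm). Origin: centre of its underside, on the table; turned in yaw only. Its front is its -x side. The picture goes in upright, its thickness along the carton's x, and then stands wholly below the rim; it may lean.
- rim_lip (a point): middle of the rounded lip, 3 mm deep, along the inside of the carton's front wall, 6 mm below the rim: the flap's tab must snap down past it. At (-40, 0, +132) mm in the carton's frame.
- flap (a joint): angle (rad) of the carton's flap about the carton's far (+x) top edge: 0 = shut, flat on the rim, pi/2 = straight up, more = leaning away to +x. Starts at 2.2 to 2.45; range 0 to 2.6. A stiff crease (0.07 N m) holds it wherever it is left. In the last 0.2 rad its sprung tab meets the lip: pushing about 5 to 10 N near the free edge snaps it past, then it stays shut.
- flap_hinge (a point): middle of the flap's hinge line: 44 mm to the carton's +x from its centre, 138 mm above the table; the line runs along the carton's y axis.
- flap_edge (a point): middle of the flap's free edge, on its outer face (the top face when shut). The flap is a 4 mm panel 88 mm long from hinge to this edge and 140 mm wide. A tab 100 mm wide stands 26 mm off its inner face, 4 to 12 mm in from the free edge.
- candle: bystander: candle in an amber glass jar with a brass lid, 66 mm across, 87 mm high, origin at the centre of its underside. Stands between the stand and the carton.
- tape: bystander: roll of brown tape lying flat, 96 mm across, 45 mm high, origin under its centre.
- glasses_case: bystander: black spectacle case 60 x 155 x 42 mm, origin under its centre.
- brush: bystander: flat brush with a wooden handle, 200 mm long, lying flat; origin under its middle.
There are look-alikes about, which are no part of the job. What is shaped like the carton but pink or red is not meant. Of the things that look like the picture, the smaller one is meant.

How it is judged (in metres and radians):
On the way, in this order (a step that is already met when the one before it is completed fails the run):
1. the picture stands inside the carton, let go (x of picture in the frame of carton between -0.045 and 0.045 m and y of picture in the frame of carton between -0.05 and 0.05 m and height (world z) of picture below 0.075 m and contact force between the fingers and picture below 0.1 N), for 0.2 s.
2. the flap is shut (value of joint flap below 0.06 rad), for 0.2 s.
At the end, for the whole second after the job is handed in: The picture is at rest inside the carton (its centre within 45 mm and 50 mm of the carton's axis and under 75 mm above the table) and the flap stays shut by itself within 0.06 rad, its tab behind the front lip (value of joint flap below 0.06 rad and x of picture in the frame of carton between -0.045 and 0.045 m and y of picture in the frame of carton between -0.05 and 0.05 m and height (world z) of picture below 0.075 m and linear speed of picture below 0.03 m/s); the robot touches nothing.
It fails at once if the picture is dropped (falling faster than 0.9 m/s, out of the fingers) (linear speed of picture above 0.9 m/s and contact force between the fingers and picture below 0.05 N).
It fails at once if a bystander is moved by more than 40 mm (distance of any of candle, tape, glasses_case, brush from where it was at the start of the episode above 0.04 m).
It also fails if it takes over 64 s, if anything falls off the work surface, if the arm or the gripper's body presses on something with over 40 N, if the wrist force passes 120 N, or if a joint passes its speed limit or range.

## Working session

There is one attempt and no reset: what is moved stays moved. The work goes in short steps, Python scripts to look and compute and a tool call to move; the robot and the scene stay as the last step left them, time stands still between calls to the robot, and variables do not carry over. Pictures are saved under pics/ and viewed, at most 10 in all, crops included, and the job is handed in when it is done.

Besides the shell and the picture viewer there is one more tool, called after "Call:" as a command line: name --argument value ..., lists and objects as JSON in quotes. jog_arm: Moves the arm, as the interface text tells. Shift numbers are shares of 40 mm and turn numbers shares of 10 degrees, none past 1 either way. Its arguments: {"type":"object","properties":{"commands":{"type":"array"},"squeeze":{"type":"number"}},"required":["commands"]}

```bash
ls; mkdir -p pics
python3 - <<'E'
from cell import manip,cams,job
import cv2,numpy as np,pickle
print(manip.read_state(), manip.nose_length)
for n in("side","top"):
    c=cams.camera(n); pickle.dump(c,open(f"{n}0.pkl","wb")); cv2.imwrite(f"pics/{n}0.png",c["image"][:,:,::-1])
    print(n,c["fx"],c["cx"],c["cy"],np.round(c["world_to_cam"],3).tolist())
E
```

```text
pics
{'clock': 0.0, 'joints': array([ 1.07838165e+00,  3.00467316e-01,  1.52159261e+00, -2.16375602e-05,
        1.32068150e+00, -6.65975834e-02]), 'qd': array([ 0.0003009 , -0.00025322, -0.0004255 , -0.00163489, -0.00029223,
       -0.00085591]), 'effort': array([ 8.91903583e-04, -5.31808662e+01, -3.52730048e+01,  7.08295754e-02,
        2.44613760e-02, -4.78972015e-05]), 'eef_pos': array([227.07183848, 500.65843594, 212.88352008]), 'eef_rot': array([-3.14044504e+00, -5.55369725e-05,  2.71578090e+00]), 'wrist_force': array([-0.2057092 ,  0.14386901, -0.52756026]), 'moment': array([ 0.001089  , -0.07310476,  0.03045377]), 'finger_force': 0.0, 'finger_gap': 94.05009086572963} 8.0
side 532.509881486076 327.2355351455183 230.05189676501135 [[0.99, -0.14, -0.01, -471.932], [-0.083, -0.525, -0.847, 130.93], [0.114, 0.84, -0.531, 1301.838], [0.0, 0.0, 0.0, 1.0]]
top 555.2488199651971 318.96429835074474 249.4020048002888 [[-0.009, -1.0, 0.001, -14.769], [-0.976, 0.009, -0.218, 495.019], [0.218, -0.003, -0.976, 1626.358], [0.0, 0.0, 0.0, 1.0]]
```

View pics/side0.png

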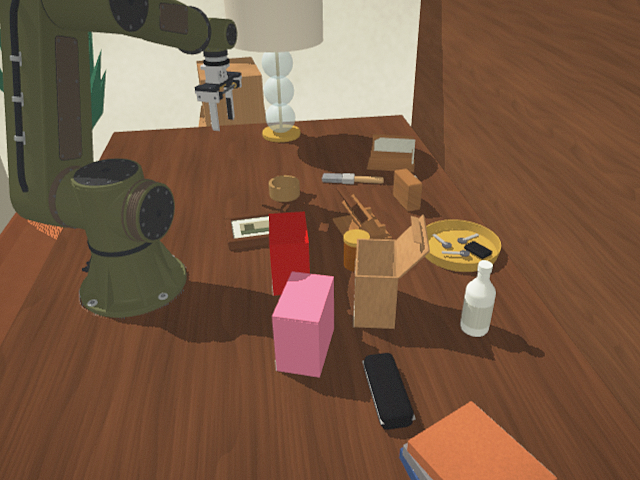

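View pics/top0.png

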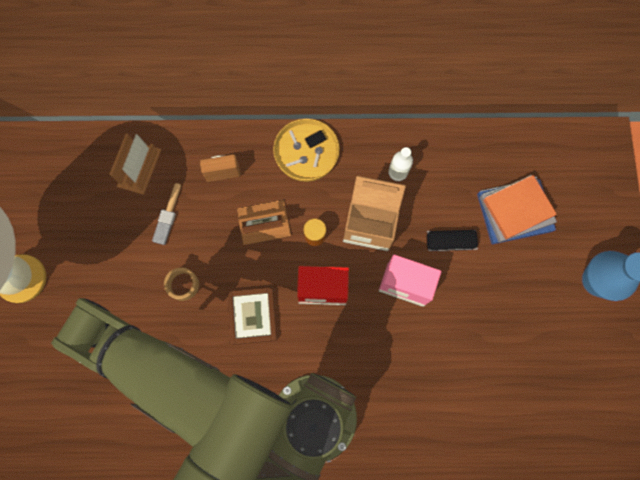

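Side: carton near (377,285), flap open to the right; stand near (360,215); candle (356,250). Top: stand (264,222), carton (374,213), candle (315,230). Picture candidates in the top view: one in the stand (264,220), one lying flat (253,315), one in a rack (135,163). I'll confirm with an enlarged crop.

Run:
```python
import cv2,numpy as np
t=cv2.imread("pics/top0.png");s=cv2.imread("pics/side0.png")
a=cv2.resize(t[170:270,225:425],(800,400),interpolation=cv2.INTER_CUBIC)
cv2.imwrite("pics/ct.png",a)
b=cv2.resize(s[180:335,325:435],None,fx=5.1,fy=3.85,interpolation=cv2.INTER_CUBIC)
b=cv2.resize(s[180:330,320:440],(480,600),interpolation=cv2.INTER_CUBIC)
cv2.imwrite("pics/cs.png",b)
```

```text
(no output)
```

View pics/ct.png

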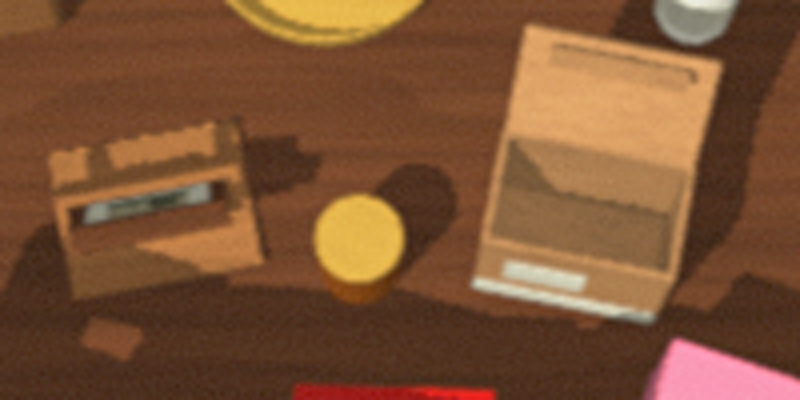

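View pics/cs.png

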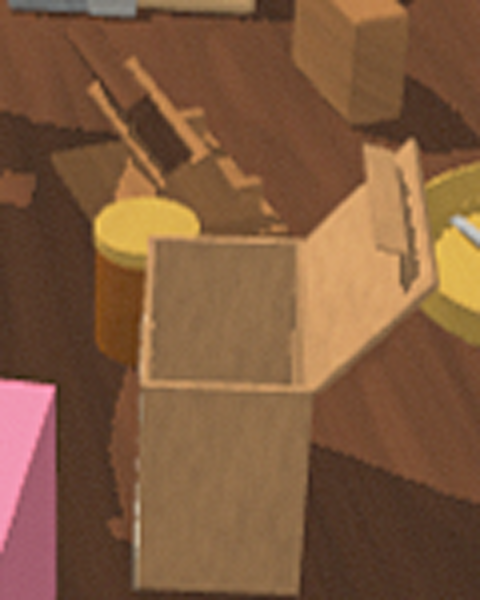

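Candle at ct (360,240); carton front wall at the bottom with the flap away to +x. In the stand, a grey-white art inset in a dark frame at ct (145,205). The side crop is too dark to see the picture, so I'll take an equalised enlargement.

Run:
```python
import cv2,numpy as np
t=cv2.imread("pics/top0.png");s=cv2.imread("pics/side0.png")
g=lambda im:(255*(im/255.)**0.5).astype(np.uint8)
a=cv2.resize(g(t[190:255,228:303]),(400,347),interpolation=cv2.INTER_CUBIC)
b=cv2.resize(g(s[175:250,315:390]),(400,400),interpolation=cv2.INTER_CUBIC)
o=np.zeros((400,800,3),np.uint8);o[:347,:400]=a;o[:,400:]=b
cv2.imwrite("pics/c2.png",o)
```

```text
(no output)
```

View pics/c2.png

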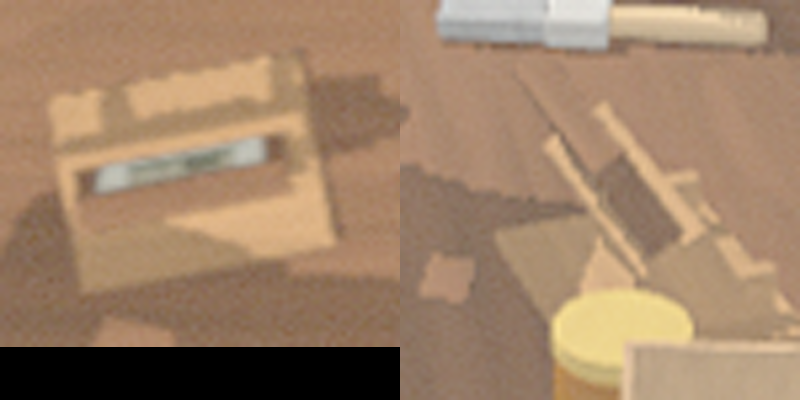

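The equalised crop shows the picture's bright inset and dark frame inside the slot of the mid-brown stand (top ≈ (262,220)), with its end and leaning edge seen between the plates in the side view. It is the small one; the flat one (253,315) is larger. Now the poses.

```bash
cat > h.py <<'E'
import numpy as np,pickle
C={n:pickle.load(open(f"{n}0.pkl","rb")) for n in("side","top")}
def ray(n,u,v):
    c=C[n];M=c["world_to_cam"];R=M[:3,:3];o=-R.T@M[:3,3]
    d=R.T@np.array([(u-c["cx"])/c["fx"],(v-c["cy"])/c["fy"],1]);return o,d
def onz(n,u,v,z):
    o,d=ray(n,u,v);return (o+d*(z-o[2])/d[2])
def proj(n,p):
    c=C[n];q=c["world_to_cam"]@np.append(p,1);return np.array([c["fx"]*q[0]/q[2]+c["cx"],c["fy"]*q[1]/q[2]+c["cy"]])
def crop(x,y,s,ox,oy): return (x+.5)/s-.5+ox,(y+.5)/s-.5+oy
def fr(p,o,yaw):
    R=np.array([[np.cos(yaw),-np.sin(yaw),0],[np.sin(yaw),np.cos(yaw),0],[0,0,1]]);return R@np.array(p,float)+o
E
python3 - <<'E'
from h import *
import numpy as np
np.set_printoptions(precision=1,suppress=True)
print("carton rim side: nf nb ff fb")
P=[onz("side",*crop(x,y,4,320,180),138) for x,y in((140,385),(312,388),(148,238),(300,238))]
for p in P:print(p)
print(np.linalg.norm(P[0]-P[1]),np.linalg.norm(P[2]-P[3]),np.linalg.norm(P[0]-P[2]),np.linalg.norm(P[1]-P[3]))
d=P[0]-P[2]; print("yaw(y axis)",np.degrees(np.arctan2(d[0],-d[1])),"centre",np.mean(P,0))
print("carton top: front L,R ; base L,R")
T=[onz("top",*crop(x,y,4,225,170),138) for x,y in((487,238),(678,273))]
B=[onz("top",*crop(x,y,4,225,170),0) for x,y in((473,287),(655,322))]
for p in T+B:print(p)
for a,b in(T,B):
    d=a-b;print(np.linalg.norm(d),np.degrees(np.arctan2(-d[0],d[1])))
print("stand")
S=[onz("top",*crop(x,y,16/3,228,190),10) for x,y in((83,293),(338,244),(48,98),(302,55))]
for p in S:print(p)
d=S[0]-S[1];print(np.linalg.norm(d),np.degrees(np.arctan2(-d[0],d[1])),np.linalg.norm(S[0]-S[2]),np.linalg.norm(S[1]-S[3]))
print("candle top lid",onz("top",*crop(360,239,4,225,170),87))
E
```

```text
carton rim side: nf nb ff fb
[ 501.9 -231.7  138. ]
[ 588.1 -247.7  138. ]
[531.7 -96.7 138. ]
[ 616.7 -110.1  138. ]
87.70779705102046 86.00246380910022 138.25762511820605 140.51334260520574
yaw(y axis) -12.448234042372254 centre [ 559.6 -171.6  138. ]
carton top: front L,R ; base L,R
[535.7 -98.9 138. ]
[ 508.4 -236.3  138. ]
[532.3 -94.6   0. ]
[ 502.9 -236.4    0. ]
140.0586537058525 -11.248718100767162
144.8195763915338 -11.711372133334887
stand
[522.5 216.7  10. ]
[550.7  67.8  10. ]
[641.5 240.   10. ]
[666.8  89.5  10. ]
151.55534703045296 10.718304421307478 121.18220394835778 118.09014969508677
candle top lid [549.2  -6.7  87. ]
```

```bash
cat >> h.py <<'E'
CO=np.array([561.5,-174,0]);CY=np.radians(-11.6)
SO=np.array([580.6,150.7,0]);SY=np.radians(10.6)
def loc(p,o,yaw): return fr(np.asarray(p)-o,0,-yaw)
def ony(n,u,v,yc):  # carton-frame plane y=yc
    o,d=ray(n,u,v);o=loc(o,CO,CY);d=fr(d,0,-CY);return o+d*(yc-o[1])/d[1]
E
python3 - <<'E'
from h import *
np.set_printoptions(precision=1,suppress=True)
# picture corners in stand frame
u=np.array([-.5,0,.866]);n=np.array([.866,0,.5]);f=np.array([20,0,30])-1.5*n
for k,t,y in(("+x L",10,60),("+x R",10,-60),("-x L",-10,60),("-x R",-10,-60)):
    p=fr(f+104*u+t*n+[0,y,0],SO,SY)
    a=proj("top",p);b=proj("side",p)
    print(k,p,"c2 top",(a-[228,190])*16/3,"c2 side",(b-[315,175])*16/3+[400,0])
for y in(60,-60):
    p=fr(f+45*u+10*n+[0,y,0],SO,SY);print("mouth +x",(proj("top",p)-[228,190])*16/3)
# flap
for nm,x,y,sc,ox,oy,yc in(("side",437,290,4,320,180,-70),("side",415,140,4,320,180,70),):
    q=ony(nm,*crop(x,y,sc,ox,oy),yc);r=q-[44,0,138];print("flap",q,np.hypot(r[0],r[2]),np.arctan2(r[2],-r[0]))
o,d=ray("top",*crop(621,44,4,225,170));
for z in(190,205,215):
    print(z,loc(o+d*(z-o[2])/d[2],CO,CY))
print("bottle base side",onz("side",477,334,0), onz("top",400,155,150),"tray",onz("top",306,150,10))
E
```

```text
+x L [545.3 205.1 124.3] c2 top [ 75.2 202.8] c2 side [538.5  47.6]
+x R [567.4  87.2 124.3] c2 top [290.6 162.1] c2 side [623.1 154.5]
-x L [528.3 202.  114.3] c2 top [ 82.8 237.3] c2 side [507.   70.1]
-x R [550.4  84.  114.3] c2 top [297.4 196.7] c2 side [589.3 178.5]
mouth +x [ 78.8 176.5]
mouth +x [287.  137.3]
flap [ 98.  -70.  202.6] 84.21401747542211 2.2668650977163614
flap [ 99.6  70.  206. ] 87.8677201295474 2.256500154007975
190 [105.    0.4 190. ]
205 [ 99.4   1.1 205. ]
215 [ 95.7   1.6 215. ]
bottle base side [ 758.8 -294.9    0. ] [ 758.2 -261.8  150. ] tray [835.3  19.7  10. ]
```

```bash
cat >> h.py <<'E'
from scipy.spatial.transform import Rotation as Ro
np.set_printoptions(precision=3,suppress=True)
def tool(yaw,tilt):  # tool y along local x tilted up by tilt, z down toward +x
    c,s=np.cos(np.radians(tilt)),np.sin(np.radians(tilt))
    y=fr([c,0,s],0,yaw);z=fr([s,0,-c],0,yaw);return np.stack([np.cross(y,z),y,z],1)
def need(p,R):
    from cell import manip
    s=manip.read_state();R0=Ro.from_euler("xyz",s["eef_rot"]).as_matrix()
    w=np.degrees(Ro.from_matrix(R0.T@R).as_rotvec());d=np.asarray(p)-s["eef_pos"]
    print("t",s["clock"],"q",s["joints"],"F",s["wrist_force"],"gap",s["finger_gap"],s["finger_force"])
    print("turn/10:",w/10,"| then shift/40 in target axes:",R.T@d/40,"| in current axes:",R0.T@d/40)
u=np.array([-.5,0,.866]);n=np.array([.866,0,.5]);f=np.array([20,0,30])-1.5*n
E
python3 -c "
from h import *
R=tool(SY,30)
for h in(180,84): p=fr(f+h*u,SO,SY);print(p);need(p,R)
"
```

```text
[510.518 137.584 185.13 ]
t 0.1 q [ 1.078  0.3    1.522  0.     1.321 -0.067] F [ 0.146 -0.298  0.101] gap 94.0537570089762 0.0
turn/10: [-2.77  -1.437  5.371] | then shift/40 in target axes: [-10.226   4.238   3.25 ] | in current axes: [-10.203  -5.339   0.7  ]
[557.699 146.414 101.994]
t 0.1 q [ 1.078  0.3    1.522  0.     1.321 -0.067] F [ 0.146 -0.298  0.101] gap 94.0537570089762 0.0
turn/10: [-2.77  -1.437  5.371] | then shift/40 in target axes: [-10.226   4.238   5.65 ] | in current axes: [-11.186  -4.649   2.778]
```

Call:
jog_arm --commands '[{"ax": -0.4,"ay": -0.205,"az": 0.77},{"ax": -0.4,"ay": -0.205,"az": 0.77},{"ax": -0.4,"ay": -0.205,"az": 0.77},{"ax": -0.4,"ay": -0.205,"az": 0.77},{"ax": -0.4,"ay": -0.205,"az": 0.77},{"ax": -0.4,"ay": -0.205,"az": 0.77},{"ax": -0.37,"ay": -0.205,"az": 0.75},{"dx": -0.5,"dy": 0.2,"dz": 0},{"dx": -0.8,"dy": 0.35,"dz": 0},{"dx": -0.9,"dy": 0.4,"dz": 0}]'

```text
schema error: expected keys dx, dy, dz, ax, ay, az, gripper
```

Call:
jog_arm --commands '[{"dx": -0.9,"dy": 0.4,"dz": 0.35},{"dx": -0.9,"dy": 0.4,"dz": 0.4},{"dx": -0.9,"dy": 0.4,"dz": 0.4},{"dx": -0.9,"dy": 0.4,"dz": 0.4},{"dx": -0.9,"dy": 0.4,"dz": 0.4},{"dx": -0.9,"dy": 0.4,"dz": 0.4},{"dx": -0.9,"dy": 0.4,"dz": 0.4},{"dx": -0.9,"dy": 0.35,"dz": 0.3},{"dx": -0.5,"dy": 0.15,"dz": 0.2},{}]'

```text
schema error: expected keys dx, dy, dz, ax, ay, az, gripper
```

```bash
python3 -c "
from h import *
R=tool(SY,30)
for h in(180,84): need(fr(f+h*u,SO,SY),R)
"
```

```text
t 0.1 q [ 1.078  0.3    1.522  0.     1.321 -0.067] F [ 0.146 -0.298  0.101] gap 94.0537570089762 0.0
turn/10: [-2.77  -1.437  5.371] | then shift/40 in target axes: [-10.226   4.238   3.25 ] | in current axes: [-10.203  -5.339   0.7  ]
t 0.1 q [ 1.078  0.3    1.522  0.     1.321 -0.067] F [ 0.146 -0.298  0.101] gap 94.0537570089762 0.0
turn/10: [-2.77  -1.437  5.371] | then shift/40 in target axes: [-10.226   4.238   5.65 ] | in current axes: [-11.186  -4.649   2.778]
```

All keys are required in each row.

Call:
jog_arm --commands '[{"dx": 0,"dy": 0,"dz": 0,"ax": -0.4,"ay": -0.205,"az": 0.77,"gripper": 0},{"dx": 0,"dy": 0,"dz": 0,"ax": -0.4,"ay": -0.205,"az": 0.77,"gripper": 0},{"dx": 0,"dy": 0,"dz": 0,"ax": -0.4,"ay": -0.205,"az": 0.77,"gripper": 0},{"dx": 0,"dy": 0,"dz": 0,"ax": -0.4,"ay": -0.205,"az": 0.77,"gripper": 0},{"dx": 0,"dy": 0,"dz": 0,"ax": -0.4,"ay": -0.205,"az": 0.77,"gripper": 0},{"dx": 0,"dy": 0,"dz": 0,"ax": -0.4,"ay": -0.205,"az": 0.77,"gripper": 0},{"dx": 0,"dy": 0,"dz": 0,"ax": -0.37,"ay": -0.205,"az": 0.75,"gripper": 0},{"dx": -0.5,"dy": 0.2,"dz": 0,"ax": 0,"ay": 0,"az": 0,"gripper": 0},{"dx": -0.8,"dy": 0.35,"dz": 0,"ax": 0,"ay": 0,"az": 0,"gripper": 0},{"dx": -0.9,"dy": 0.4,"dz": 0,"ax": 0,"ay": 0,"az": 0,"gripper": 0}]'

```text
clock: 1.35
eef_pos: [275.9, 419.5, 232.0]
eef_rot: [2.619, -0.001, 1.757]
wrist_force: [0.1, -1.3, 1.1]
finger_gap: 93.8
finger_force: 0.0
```

```bash
python3 -c "
from h import *
R=tool(SY,30)
for h in(180,84): need(fr(f+h*u,SO,SY),R)
"
```

```text
t 1.35 q [ 1.127  0.025  1.881 -0.509  0.972  1.177] F [ 0.136 -1.336  1.144] gap 93.76541725134952 0.0
turn/10: [-0.004 -0.01   0.001] | then shift/40 in target axes: [-8.008  3.285  3.249] | in current axes: [-8.014  3.286  3.232]
t 1.35 q [ 1.127  0.025  1.881 -0.509  0.972  1.177] F [ 0.136 -1.336  1.144] gap 93.76541725134952 0.0
turn/10: [-0.004 -0.01   0.001] | then shift/40 in target axes: [-8.008  3.285  5.649] | in current axes: [-8.018  3.288  5.632]
```

Works as expected.

Call:
jog_arm --commands '[{"dx": -0.9,"dy": 0.37,"dz": 0.3,"ax": 0,"ay": 0,"az": 0,"gripper": 0},{"dx": -0.9,"dy": 0.37,"dz": 0.35,"ax": 0,"ay": 0,"az": 0,"gripper": 0},{"dx": -0.9,"dy": 0.37,"dz": 0.4,"ax": 0,"ay": 0,"az": 0,"gripper": 0},{"dx": -0.9,"dy": 0.37,"dz": 0.4,"ax": 0,"ay": 0,"az": 0,"gripper": 0},{"dx": -0.9,"dy": 0.37,"dz": 0.4,"ax": 0,"ay": 0,"az": 0,"gripper": 0},{"dx": -0.9,"dy": 0.37,"dz": 0.4,"ax": 0,"ay": 0,"az": 0,"gripper": 0},{"dx": -0.9,"dy": 0.37,"dz": 0.4,"ax": 0,"ay": 0,"az": 0,"gripper": 0},{"dx": -0.9,"dy": 0.37,"dz": 0.3,"ax": 0,"ay": 0,"az": 0,"gripper": 0},{"dx": -0.6,"dy": 0.25,"dz": 0.2,"ax": 0,"ay": 0,"az": 0,"gripper": 0},{"dx": 0,"dy": 0,"dz": 0,"ax": 0,"ay": 0,"az": 0,"gripper": 0}]'

```text
clock: 2.6
eef_pos: [504.8, 144.6, 186.1]
eef_rot: [2.619, -0.002, 1.753]
wrist_force: [0.6, 0.5, 0.4]
finger_gap: 94.0
finger_force: 0.0
```

```bash
python3 -c "
from h import *
R=tool(SY,30)
for h in(180,84): need(fr(f+h*u,SO,SY),R)
"
```

```text
t 2.6 q [ 0.217  0.019  2.002 -0.027  0.598  0.053] F [0.639 0.494 0.365] gap 93.96293525817605 0.0
turn/10: [-0.007 -0.004 -0.018] | then shift/40 in target axes: [-0.199  0.083  0.075] | in current axes: [-0.199  0.083  0.074]
t 2.6 q [ 0.217  0.019  2.002 -0.027  0.598  0.053] F [0.639 0.494 0.365] gap 93.96293525817605 0.0
turn/10: [-0.007 -0.004 -0.018] | then shift/40 in target axes: [-0.199  0.083  2.475] | in current axes: [-0.201  0.086  2.474]
```

Call:
jog_arm --commands '[{"dx": -0.2,"dy": 0.08,"dz": 0.2,"ax": 0,"ay": 0,"az": 0,"gripper": 0},{"dx": 0,"dy": 0,"dz": 0.5,"ax": 0,"ay": 0,"az": 0,"gripper": 0},{"dx": 0,"dy": 0,"dz": 0.6,"ax": 0,"ay": 0,"az": 0,"gripper": 0},{"dx": 0,"dy": 0,"dz": 0.6,"ax": 0,"ay": 0,"az": 0,"gripper": 0},{"dx": 0,"dy": 0,"dz": 0.4,"ax": 0,"ay": 0,"az": 0,"gripper": 0},{"dx": 0,"dy": 0,"dz": 0.15,"ax": 0,"ay": 0,"az": 0,"gripper": 0},{"dx": 0,"dy": 0,"dz": 0,"ax": 0,"ay": 0,"az": 0,"gripper": 0}]'

```text
clock: 3.48
eef_pos: [556.5, 148.1, 103.1]
eef_rot: [2.619, -0.002, 1.757]
wrist_force: [0.4, -0.7, 0.0]
finger_gap: 93.7
finger_force: 0.0
```

Run:
```python
from h import *
from cell import cams
import cv2
R=tool(SY,30);need(fr(f+84*u,SO,SY),R)
g=lambda im:(255*(im/255.)**0.6).astype(np.uint8)
t=cams.camera("top")["image"][:,:,::-1];s=cams.camera("side")["image"][:,:,::-1]
o=np.hstack([cv2.resize(g(t[180:260,220:300]),(400,400),interpolation=2),cv2.resize(g(s[150:250,310:410]),(400,400),interpolation=2)])
cv2.imwrite("pics/g1.png",o)
```

```text
t 3.475 q [ 0.198  0.261  1.951 -0.011  0.407  0.022] F [ 0.448 -0.735  0.047] gap 93.74415328954179 0.0
turn/10: [-0.004 -0.013 -0.002] | then shift/40 in target axes: [-0.046  0.006  0.035] | in current axes: [-0.046  0.006  0.035]
```

View pics/g1.png

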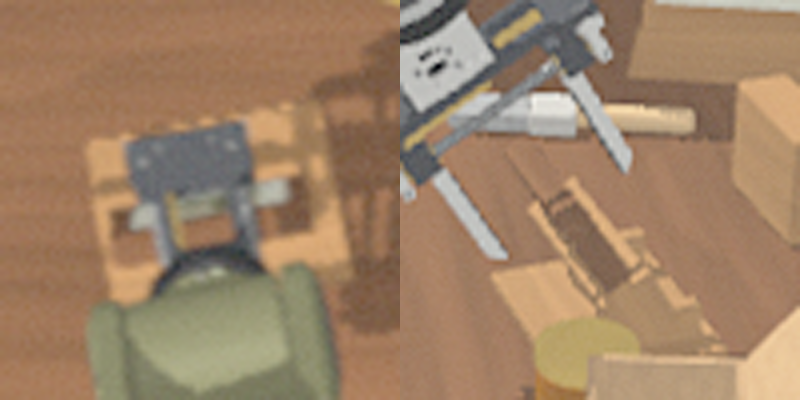

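The picture stands between the open fingers (right half: fingertips at (505,258) and (630,170)). Now close.

Call:
jog_arm --commands '[{"dx": -0.04,"dy": 0,"dz": 0.03,"ax": 0,"ay": 0,"az": 0,"gripper": 0.5},{"dx": 0,"dy": 0,"dz": 0,"ax": 0,"ay": 0,"az": 0,"gripper": 0.8},{"dx": 0,"dy": 0,"dz": 0,"ax": 0,"ay": 0,"az": 0,"gripper": 1},{"dx": 0,"dy": 0,"dz": 0,"ax": 0,"ay": 0,"az": 0,"gripper": 1},{"dx": 0,"dy": 0,"dz": 0,"ax": 0,"ay": 0,"az": 0,"gripper": 1},{"dx": 0,"dy": 0,"dz": 0,"ax": 0,"ay": 0,"az": 0,"gripper": 1},{"dx": 0,"dy": 0,"dz": 0,"ax": 0,"ay": 0,"az": 0,"gripper": 1},{"dx": 0,"dy": 0,"dz": 0,"ax": 0,"ay": 0,"az": 0,"gripper": 1}]' --squeeze 25

```text
clock: 4.58
eef_pos: [557.9, 146.4, 102.6]
eef_rot: [2.617, -0.002, 1.756]
wrist_force: [3.9, 0.2, -0.8]
finger_gap: 19.7
finger_force: 24.9
```

Call:
jog_arm --commands '[{"dx": 0,"dy": 0,"dz": -0.2,"ax": 0,"ay": 0,"az": 0,"gripper": 1},{"dx": 0,"dy": 0,"dz": -0.2,"ax": 0,"ay": 0,"az": 0,"gripper": 1},{"dx": 0,"dy": 0,"dz": -0.25,"ax": 0,"ay": 0,"az": 0,"gripper": 1},{"dx": 0,"dy": 0,"dz": -0.3,"ax": 0,"ay": 0,"az": 0,"gripper": 1},{"dx": 0,"dy": 0,"dz": -0.3,"ax": 0,"ay": 0,"az": 0,"gripper": 1},{"dx": 0,"dy": 0,"dz": -0.4,"ax": 0,"ay": 0,"az": 0,"gripper": 1},{"dx": 0,"dy": 0,"dz": -0.4,"ax": 0,"ay": 0,"az": 0,"gripper": 1}]'

```text
clock: 5.45
eef_pos: [516.1, 138.4, 173.5]
eef_rot: [2.62, -0.002, 1.756]
wrist_force: [0.6, 0.1, -1.3]
finger_gap: 20.1
finger_force: 25.0
```

Call:
jog_arm --commands '[{"dx": 0,"dy": 0.35,"dz": -0.6,"ax": 0,"ay": 0,"az": 0,"gripper": 1},{"dx": 0,"dy": 0.5,"dz": -0.85,"ax": 0,"ay": 0,"az": 0,"gripper": 1},{"dx": 0,"dy": 0.35,"dz": -0.6,"ax": 0,"ay": 0,"az": 0,"gripper": 1},{"dx": 0,"dy": 0.2,"dz": -0.3,"ax": 0,"ay": 0,"az": 0,"gripper": 1}]'

```text
clock: 5.95
eef_pos: [518.3, 138.6, 284.0]
eef_rot: [2.618, -0.002, 1.756]
wrist_force: [-0.4, -0.7, -2.0]
finger_gap: 20.1
finger_force: 25.0
```

```bash
python3 -c "
from h import *
R=tool(CY,12)
for z in(290,91): need(fr([3,0,z],CO,CY),R)
"
```

```text
t 5.95 q [ 0.194 -0.059  1.84  -0.003  0.837  0.011] F [-0.354 -0.718 -1.976] gap 20.05695619388657 24.979518055915833
turn/10: [ 1.776 -0.811  2.077] | then shift/40 in target axes: [-7.438  2.676  0.415] | in current axes: [-7.907 -0.183 -0.301]
t 5.95 q [ 0.194 -0.059  1.84  -0.003  0.837  0.011] F [-0.354 -0.718 -1.976] gap 20.05695619388657 24.979518055915833
turn/10: [ 1.776 -0.811  2.077] | then shift/40 in target axes: [-7.438  1.641  5.281] | in current axes: [-7.919 -2.671  4.007]
```

Call:
jog_arm --commands '[{"dx": 0,"dy": 0,"dz": 0,"ax": 0.44,"ay": -0.2,"az": 0.52,"gripper": 1},{"dx": 0,"dy": 0,"dz": 0,"ax": 0.44,"ay": -0.2,"az": 0.52,"gripper": 1},{"dx": 0,"dy": 0,"dz": 0,"ax": 0.45,"ay": -0.2,"az": 0.52,"gripper": 1},{"dx": 0,"dy": 0,"dz": 0,"ax": 0.45,"ay": -0.21,"az": 0.52,"gripper": 1},{"dx": -0.4,"dy": 0.15,"dz": 0,"ax": 0,"ay": 0,"az": 0,"gripper": 1},{"dx": -0.8,"dy": 0.3,"dz": 0,"ax": 0,"ay": 0,"az": 0,"gripper": 1},{"dx": -0.9,"dy": 0.3,"dz": 0,"ax": 0,"ay": 0,"az": 0,"gripper": 1},{"dx": -0.9,"dy": 0.3,"dz": 0,"ax": 0,"ay": 0,"az": 0,"gripper": 1},{"dx": -0.9,"dy": 0.3,"dz": 0,"ax": 0,"ay": 0,"az": 0,"gripper": 1},{"dx": -0.9,"dy": 0.3,"dz": 0.1,"ax": 0,"ay": 0,"az": 0,"gripper": 1}]'

```text
clock: 7.2
eef_pos: [543.7, -64.7, 292.3]
eef_rot: [2.932, 0.0, 1.37]
wrist_force: [0.4, 0.4, -1.8]
finger_gap: 19.7
finger_force: 25.0
```

Call:
jog_arm --commands '[{"dx": -0.9,"dy": 0.35,"dz": 0.1,"ax": 0,"ay": 0,"az": 0,"gripper": 1},{"dx": -0.9,"dy": 0.35,"dz": 0.1,"ax": 0,"ay": 0,"az": 0,"gripper": 1},{"dx": -0.6,"dy": 0.25,"dz": 0.1,"ax": 0,"ay": 0,"az": 0,"gripper": 1},{"dx": -0.2,"dy": 0.1,"dz": 0,"ax": 0,"ay": 0,"az": 0,"gripper": 1},{"dx": 0,"dy": 0,"dz": 0,"ax": 0,"ay": 0,"az": 0,"gripper": 1}]'

```text
clock: 7.82
eef_pos: [565.7, -173.5, 289.2]
eef_rot: [2.933, -0.0, 1.368]
wrist_force: [0.5, 0.1, -2.4]
finger_gap: 19.8
finger_force: 25.0
```

Run:
```python
from h import *
from cell import cams
import cv2
R=tool(CY,12)
for z in(290,91): need(fr([3,0,z],CO,CY),R)
t=cams.camera("top")["image"][:,:,::-1];s=cams.camera("side")["image"][:,:,::-1]
o=np.hstack([cv2.resize(t[160:260,325:425],(400,400),interpolation=2),cv2.resize(s[150:290,330:470],(400,400),interpolation=2)])
cv2.imwrite("pics/g2.png",o)
```

```text
t 7.825 q [-0.375  0.228  1.45   0.037  1.259 -0.181] F [ 0.526  0.05  -2.351] gap 19.773812115911113 24.9801966547966
turn/10: [-0.007 -0.001 -0.001] | then shift/40 in target axes: [-0.034 -0.019 -0.026] | in current axes: [-0.034 -0.019 -0.026]
t 7.825 q [-0.375  0.228  1.45   0.037  1.259 -0.181] F [ 0.526  0.05  -2.351] gap 19.773812115911113 24.9801966547966
turn/10: [-0.007 -0.001 -0.001] | then shift/40 in target axes: [-0.034 -1.054  4.841] | in current axes: [-0.034 -1.048  4.842]
```

View pics/g2.png

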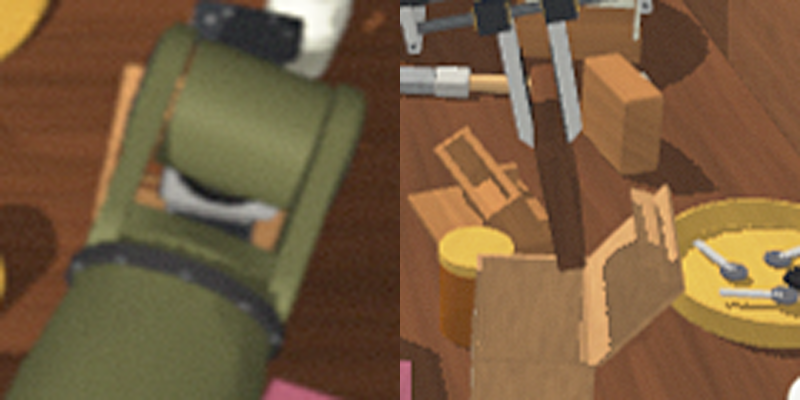

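The picture is held above the mouth; its bottom near edge is at side ≈ (385,244)–(394,243). I'll check that against the prediction.

```bash
python3 -c "
from h import *
from cell import manip
s=manip.read_state();R=Ro.from_euler('xyz',s['eef_rot']).as_matrix()
for b in(84,):
  for y in(-10,10):
    for x in (60,-60):
      p=s['eef_pos']+R@[x,y,b];print(b,y,x,loc(p,CO,CY),proj('side',p),proj('side',p)-proj('side',p+R@[10,0,0]),proj('side',p)-proj('side',p+R@[0,0,10]))
"
```

```text
84 -10 60 [ 11.479  62.331 205.129] [382.943 215.843] [0.126 2.311] [-0.744 -3.864]
84 -10 -60 [ 11.579 -57.669 205.1  ] [384.616 246.45 ] [0.152 2.772] [-0.807 -4.085]
84 10 60 [ 31.047  62.347 209.266] [392.053 214.406] [0.193 2.307] [-0.707 -3.881]
84 10 -60 [ 31.147 -57.653 209.237] [394.605 244.971] [0.231 2.769] [-0.762 -4.105]
```

Call:
jog_arm --commands '[{"dx": -0.1,"dy": -0.1,"dz": 0.3,"ax": 0,"ay": 0,"az": 0,"gripper": 1},{"dx": 0,"dy": -0.1,"dz": 0.5,"ax": 0,"ay": 0,"az": 0,"gripper": 1},{"dx": 0,"dy": -0.1,"dz": 0.5,"ax": 0,"ay": 0,"az": 0,"gripper": 1},{"dx": 0,"dy": -0.1,"dz": 0.4,"ax": 0,"ay": 0,"az": 0,"gripper": 1},{"dx": 0,"dy": -0.1,"dz": 0.4,"ax": 0,"ay": 0,"az": 0,"gripper": 1},{"dx": 0,"dy": 0,"dz": 0,"ax": 0,"ay": 0,"az": 0,"gripper": 1}]'

```text
clock: 8.68
eef_pos: [562.6, -176.4, 201.6]
eef_rot: [2.936, -0.001, 1.368]
wrist_force: [0.3, 0.4, -1.9]
finger_gap: 20.1
finger_force: 25.0
```

Call:
jog_arm --commands '[{"dx": 0,"dy": -0.08,"dz": 0.4,"ax": 0,"ay": 0,"az": 0,"gripper": 1},{"dx": 0,"dy": -0.1,"dz": 0.5,"ax": 0,"ay": 0,"az": 0,"gripper": 1},{"dx": 0,"dy": -0.1,"dz": 0.5,"ax": 0,"ay": 0,"az": 0,"gripper": 1},{"dx": 0,"dy": -0.1,"dz": 0.4,"ax": 0,"ay": 0,"az": 0,"gripper": 1},{"dx": 0,"dy": -0.08,"dz": 0.35,"ax": 0,"ay": 0,"az": 0,"gripper": 1},{"dx": 0,"dy": -0.05,"dz": 0.2,"ax": 0,"ay": 0,"az": 0,"gripper": 1},{"dx": 0,"dy": 0,"dz": 0,"ax": 0,"ay": 0,"az": 0,"gripper": 1}]'

```text
clock: 9.55
eef_pos: [562.4, -176.5, 106.4]
eef_rot: [2.934, -0.0, 1.368]
wrist_force: [-0.4, 0.4, -2.3]
finger_gap: 19.8
finger_force: 25.0
```

```bash
python3 -c "
from h import *
R=tool(CY,12)
need(fr([3,0,91],CO,CY),R)
"
```

```text
t 9.55 q [-0.383  0.39   1.68   0.049  0.868 -0.208] F [-0.381  0.356 -2.306] gap 19.815561700092292 24.98005449771881
turn/10: [-0.012 -0.002 -0.001] | then shift/40 in target axes: [ 0.057 -0.041  0.384] | in current axes: [ 0.057 -0.04   0.384]
```

Call:
jog_arm --commands '[{"dx": 0,"dy": -0.02,"dz": 0.15,"ax": 0,"ay": 0,"az": 0,"gripper": 1},{"dx": 0,"dy": -0.02,"dz": 0.12,"ax": 0,"ay": 0,"az": 0,"gripper": 1},{"dx": 0,"dy": -0.02,"dz": 0.12,"ax": 0,"ay": 0,"az": 0,"gripper": 1},{"dx": 0,"dy": -0.01,"dz": 0.06,"ax": 0,"ay": 0,"az": 0,"gripper": 1},{"dx": 0,"dy": 0,"dz": 0,"ax": 0,"ay": 0,"az": 0,"gripper": 1}]'

```text
clock: 10.18
eef_pos: [563.5, -176.8, 88.5]
eef_rot: [2.934, -0.0, 1.368]
wrist_force: [-0.4, 0.8, -1.2]
finger_gap: 19.8
finger_force: 25.0
```

Call:
jog_arm --commands '[{"dx": 0,"dy": -0.01,"dz": 0.05,"ax": 0,"ay": 0,"az": 0,"gripper": 1},{"dx": 0,"dy": 0,"dz": 0,"ax": 0,"ay": 0,"az": 0,"gripper": 1},{"dx": 0,"dy": 0,"dz": 0,"ax": 0,"ay": 0,"az": 0,"gripper": 0.76},{"dx": 0,"dy": 0,"dz": 0,"ax": 0,"ay": 0,"az": 0,"gripper": 0.72},{"dx": 0,"dy": 0,"dz": 0,"ax": 0,"ay": 0,"az": 0,"gripper": 0.7},{"dx": 0,"dy": 0,"dz": 0,"ax": 0,"ay": 0,"az": 0,"gripper": 0.7}]'

```text
clock: 10.92
eef_pos: [563.5, -176.7, 86.4]
eef_rot: [2.934, -0.0, 1.368]
wrist_force: [0.2, 0.8, 0.7]
finger_gap: 28.1
finger_force: 0.0
```

Call:
jog_arm --commands '[{"dx": 0,"dy": 0,"dz": -0.2,"ax": 0,"ay": 0,"az": 0,"gripper": 0.7},{"dx": 0,"dy": 0,"dz": -0.3,"ax": 0,"ay": 0,"az": 0,"gripper": 0.7},{"dx": 0,"dy": 0,"dz": -0.3,"ax": 0,"ay": 0,"az": 0,"gripper": 0.7},{"dx": 0,"dy": 0,"dz": -0.5,"ax": 0,"ay": 0,"az": 0,"gripper": 0.7},{"dx": 0,"dy": 0,"dz": -0.8,"ax": 0,"ay": 0,"az": 0,"gripper": 0.7},{"dx": 0,"dy": 0,"dz": -0.9,"ax": 0,"ay": 0,"az": 0,"gripper": 0.7},{"dx": 0,"dy": 0,"dz": -0.9,"ax": 0,"ay": 0,"az": 0,"gripper": 0.9},{"dx": 0,"dy": 0,"dz": -0.9,"ax": 0,"ay": 0,"az": 0,"gripper": 1},{"dx": 0,"dy": 0,"dz": -0.5,"ax": 0,"ay": 0,"az": 0,"gripper": 1},{"dx": 0,"dy": 0,"dz": 0,"ax": 0,"ay": 0,"az": 0,"gripper": 1}]'

```text
clock: 12.18
eef_pos: [520.7, -168.1, 295.9]
eef_rot: [2.93, 0.0, 1.368]
wrist_force: [0.6, -0.0, 0.4]
finger_gap: 0.6
finger_force: 0.0
```

Run:
```python
from h import *
from cell import cams
import cv2
R=tool(CY,0)
for p in([60,0,300],[130,0,300],[130,0,190]): need(fr(p,CO,CY),R)
t=cams.camera("top")["image"][:,:,::-1];s=cams.camera("side")["image"][:,:,::-1]
cv2.imwrite("pics/s3.png",s)
o=np.hstack([cv2.resize(t[160:260,325:425],(400,400),interpolation=2),cv2.resize(s[200:340,330:470],(400,400),interpolation=2)])
cv2.imwrite("pics/g3.png",o)
```

```text
t 12.175 q [-0.399  0.12   1.561  0.043  1.254 -0.205] F [ 0.631 -0.01   0.368] gap 0.5683777608028594 0.0
turn/10: [ 1.211  0.003 -0.001] | then shift/40 in target axes: [ 0.061  2.53  -0.101] | in current axes: [0.061 2.495 0.432]
t 12.175 q [-0.399  0.12   1.561  0.043  1.254 -0.205] F [ 0.631 -0.01   0.368] gap 0.5683777608028594 0.0
turn/10: [ 1.211  0.003 -0.001] | then shift/40 in target axes: [ 0.061  4.28  -0.101] | in current axes: [0.062 4.206 0.799]
t 12.175 q [-0.399  0.12   1.561  0.043  1.254 -0.205] F [ 0.631 -0.01   0.368] gap 0.5683777608028594 0.0
turn/10: [ 1.211  0.003 -0.001] | then shift/40 in target axes: [0.061 4.28  2.649] | in current axes: [0.063 3.629 3.488]
```

View pics/g3.png

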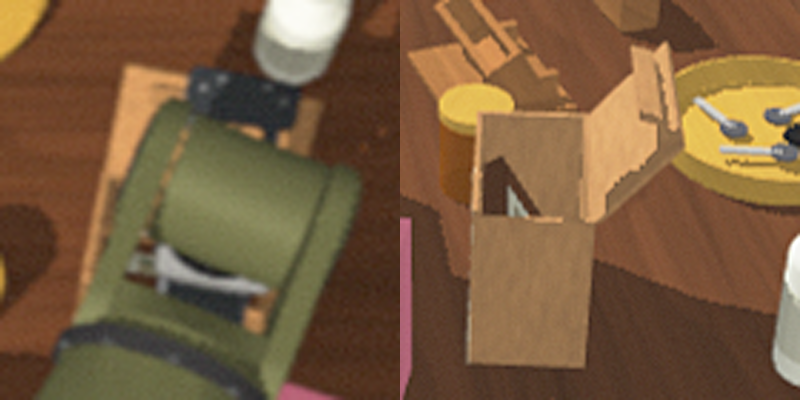

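Picture stands in the carton leaning on the front wall (right half, (510,190)), below the rim; the flap is unchanged. Next, fingers closed, go behind the flap.

Call:
jog_arm --commands '[{"dx": 0,"dy": 0,"dz": 0,"ax": 0.6,"ay": 0,"az": 0,"gripper": 1},{"dx": 0,"dy": 0,"dz": 0,"ax": 0.61,"ay": 0,"az": 0,"gripper": 1},{"dx": 0.06,"dy": 0.6,"dz": 0,"ax": 0,"ay": 0,"az": 0,"gripper": 1},{"dx": 0,"dy": 0.9,"dz": 0,"ax": 0,"ay": 0,"az": 0,"gripper": 1},{"dx": 0,"dy": 0.9,"dz": 0,"ax": 0,"ay": 0,"az": 0,"gripper": 1},{"dx": 0,"dy": 0.9,"dz": 0,"ax": 0,"ay": 0,"az": 0,"gripper": 1},{"dx": 0,"dy": 0.7,"dz": 0,"ax": 0,"ay": 0,"az": 0,"gripper": 1},{"dx": 0,"dy": 0.3,"dz": 0,"ax": 0,"ay": 0,"az": 0,"gripper": 1},{"dx": 0,"dy": 0,"dz": 0,"ax": 0,"ay": 0,"az": 0,"gripper": 1}]'

```text
clock: 13.4
eef_pos: [689.8, -200.2, 291.0]
eef_rot: [-3.135, -0.001, 1.368]
wrist_force: [-0.3, 0.3, 0.3]
finger_gap: 0.3
finger_force: 0.0
```

Run:
```python
from h import *
R=tool(CY,0)
need(fr([132,0,203],CO,CY),R)
```

```text
t 13.4 q [-0.333  0.689  0.78  -0.     1.679 -0.131] F [-0.324  0.297  0.29 ] gap 0.2960324071886677 0.0
turn/10: [-0.035 -0.004 -0.   ] | then shift/40 in target axes: [-0.003  0.026  2.199] | in current axes: [-0.004  0.039  2.199]
```

Call:
jog_arm --commands '[{"dx": 0,"dy": 0.03,"dz": 0.5,"ax": 0,"ay": 0,"az": 0,"gripper": 1},{"dx": 0,"dy": 0,"dz": 0.7,"ax": 0,"ay": 0,"az": 0,"gripper": 1},{"dx": 0,"dy": 0,"dz": 0.7,"ax": 0,"ay": 0,"az": 0,"gripper": 1},{"dx": 0,"dy": 0,"dz": 0.3,"ax": 0,"ay": 0,"az": 0,"gripper": 1},{"dx": 0,"dy": -0.3,"dz": 0,"ax": 0,"ay": 0,"az": 0,"gripper": 1},{"dx": 0,"dy": -0.3,"dz": -0.05,"ax": 0,"ay": 0,"az": 0,"gripper": 1},{"dx": 0,"dy": -0.3,"dz": -0.1,"ax": 0,"ay": 0,"az": 0,"gripper": 1},{"dx": 0,"dy": -0.3,"dz": -0.15,"ax": 0,"ay": 0,"az": 0,"gripper": 1},{"dx": 0,"dy": -0.3,"dz": -0.1,"ax": 0,"ay": 0,"az": 0,"gripper": 1},{"dx": 0,"dy": -0.3,"dz": -0.05,"ax": 0,"ay": 0,"az": 0,"gripper": 1}]'

```text
clock: 14.65
eef_pos: [621.1, -185.9, 227.8]
eef_rot: [3.136, 0.0, 1.368]
wrist_force: [4.2, 2.2, 16.3]
finger_gap: 0.6
finger_force: 6.9
```

Run:
```python
from h import *
from cell import cams,manip
import cv2
s=manip.read_state();print(loc(s["eef_pos"],CO,CY),s["wrist_force"])
im=cams.camera("side")["image"][:,:,::-1]
cv2.imwrite("pics/g4.png",cv2.resize(im[170:300,340:470],(400,400),interpolation=2))
```

```text
[ 60.751   0.334 227.839] [ 4.217  2.193 16.339]
```

View pics/g4.png

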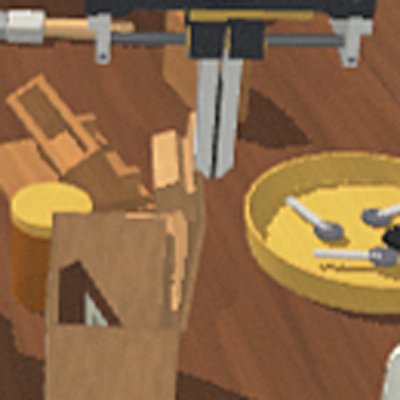

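Flap is almost upright ((197,155)), with the fingertips behind it but riding on its edge (16 N up). Back off, go lower and push again.

Call:
jog_arm --commands '[{"dx": 0,"dy": 0.3,"dz": 0,"ax": 0,"ay": 0,"az": 0,"gripper": 1},{"dx": 0,"dy": 0.4,"dz": 0,"ax": 0,"ay": 0,"az": 0,"gripper": 1},{"dx": 0,"dy": 0,"dz": 0.3,"ax": 0,"ay": 0,"az": 0,"gripper": 1},{"dx": 0,"dy": 0,"dz": 0.3,"ax": 0,"ay": 0,"az": 0,"gripper": 1},{"dx": 0,"dy": 0,"dz": 0,"ax": 0,"ay": 0,"az": 0,"gripper": 1}]'

```text
clock: 15.32
eef_pos: [646.5, -191.3, 198.1]
eef_rot: [-3.136, -0.001, 1.368]
wrist_force: [-0.3, -0.2, 1.2]
finger_gap: 0.6
finger_force: 0.0
```

Run:
```python
from h import *
from cell import cams,manip
import cv2
s=manip.read_state();print(loc(s["eef_pos"],CO,CY),s["wrist_force"])
im=cams.camera("side")["image"][:,:,::-1]
cv2.imwrite("pics/g5.png",cv2.resize(im[170:300,340:470],(400,400),interpolation=2))
```

```text
[ 86.736   0.098 198.071] [-0.284 -0.172  1.235]
```

View pics/g5.png

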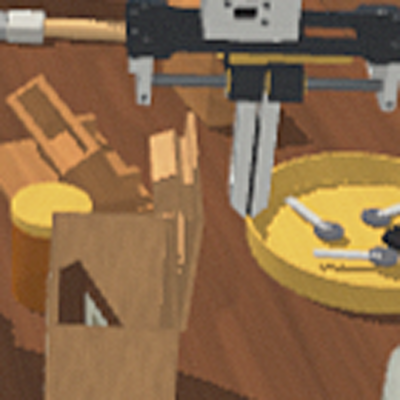

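Flap is clear at about 100° and the tip (248,212) is well below its edge. Push over.

Call:
jog_arm --commands '[{"dx": 0,"dy": -0.3,"dz": 0,"ax": 0,"ay": 0,"az": 0,"gripper": 1},{"dx": 0,"dy": -0.25,"dz": 0,"ax": 0,"ay": 0,"az": 0,"gripper": 1},{"dx": 0,"dy": -0.25,"dz": 0,"ax": 0,"ay": 0,"az": 0,"gripper": 1},{"dx": 0,"dy": -0.25,"dz": 0,"ax": 0,"ay": 0,"az": 0,"gripper": 1},{"dx": 0,"dy": -0.25,"dz": 0,"ax": 0,"ay": 0,"az": 0,"gripper": 1},{"dx": 0,"dy": -0.2,"dz": 0,"ax": 0,"ay": 0,"az": 0,"gripper": 1},{"dx": 0,"dy": 0,"dz": 0,"ax": 0,"ay": 0,"az": 0,"gripper": 1}]'

```text
clock: 16.25
eef_pos: [588.1, -179.5, 199.9]
eef_rot: [-3.138, -0.0, 1.368]
wrist_force: [1.6, -0.6, -0.5]
finger_gap: 0.3
finger_force: 0.0
```

Call:
jog_arm --commands '[{"dx": 0,"dy": -0.24,"dz": 0.07,"ax": 0,"ay": 0,"az": 0,"gripper": 1},{"dx": 0,"dy": -0.24,"dz": 0.08,"ax": 0,"ay": 0,"az": 0,"gripper": 1},{"dx": 0,"dy": -0.18,"dz": 0.15,"ax": 0,"ay": 0,"az": 0,"gripper": 1},{"dx": 0,"dy": -0.17,"dz": 0.15,"ax": 0,"ay": 0,"az": 0,"gripper": 1},{"dx": 0,"dy": -0.14,"dz": 0.2,"ax": 0,"ay": 0,"az": 0,"gripper": 1},{"dx": 0,"dy": -0.14,"dz": 0.2,"ax": 0,"ay": 0,"az": 0,"gripper": 1},{"dx": 0,"dy": 0,"dz": 0,"ax": 0,"ay": 0,"az": 0,"gripper": 1}]'

```text
clock: 17.12
eef_pos: [544.4, -170.4, 165.1]
eef_rot: [-3.137, -0.0, 1.368]
wrist_force: [-0.7, 0.1, 1.0]
finger_gap: 0.9
finger_force: 0.0
```

Run:
```python
from h import *
from cell import cams,manip
import cv2
s=manip.read_state();print(loc(s["eef_pos"],CO,CY),s["wrist_force"])
im=cams.camera("side")["image"][:,:,::-1]
cv2.imwrite("pics/g6.png",cv2.resize(im[170:300,340:470],(400,400),interpolation=2))
```

```text
[-17.496   0.122 165.085] [-0.706  0.14   1.05 ]
```

View pics/g6.png

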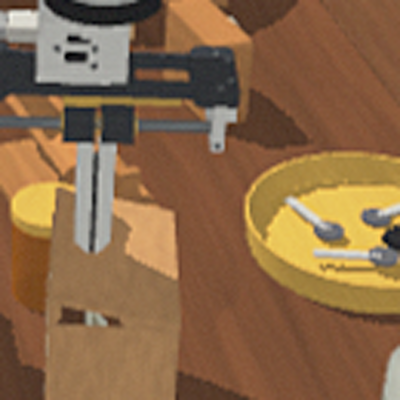

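The flap is over and nearly shut under the fingertips (93,250). That crop was my 11th view, one over the limit of 10, so from here I'll use numbers only. Now press near the free edge.

Call:
jog_arm --commands '[{"dx": 0,"dy": -0.15,"dz": 0,"ax": 0,"ay": 0,"az": 0,"gripper": 1},{"dx": 0,"dy": -0.15,"dz": 0,"ax": 0,"ay": 0,"az": 0,"gripper": 1},{"dx": 0,"dy": 0,"dz": 0.15,"ax": 0,"ay": 0,"az": 0,"gripper": 1},{"dx": 0,"dy": 0,"dz": 0.15,"ax": 0,"ay": 0,"az": 0,"gripper": 1},{"dx": 0,"dy": 0,"dz": 0.1,"ax": 0,"ay": 0,"az": 0,"gripper": 1},{"dx": 0,"dy": 0,"dz": 0.1,"ax": 0,"ay": 0,"az": 0,"gripper": 1},{"dx": 0,"dy": 0,"dz": 0,"ax": 0,"ay": 0,"az": 0,"gripper": 1}]'

```text
clock: 18.05
eef_pos: [533.3, -168.2, 149.5]
eef_rot: [-3.14, 0.0, 1.368]
wrist_force: [-20.6, 6.3, 41.4]
finger_gap: 0.6
finger_force: 20.7
```

Call:
jog_arm --commands '[{"dx": 0,"dy": 0,"dz": -0.2,"ax": 0,"ay": 0,"az": 0,"gripper": 1},{"dx": 0,"dy": 0,"dz": -0.5,"ax": 0,"ay": 0,"az": 0,"gripper": 1},{"dx": 0,"dy": 0,"dz": -0.9,"ax": 0,"ay": 0,"az": 0,"gripper": 1},{"dx": 0,"dy": 0,"dz": -0.9,"ax": 0,"ay": 0,"az": 0,"gripper": 1},{"dx": 0,"dy": -0.9,"dz": -0.9,"ax": 0,"ay": 0,"az": 0,"gripper": 1},{"dx": 0,"dy": -0.9,"dz": 0,"ax": 0,"ay": 0,"az": 0,"gripper": 1},{"dx": 0,"dy": -0.9,"dz": 0,"ax": 0,"ay": 0,"az": 0,"gripper": 1},{"dx": 0,"dy": -0.9,"dz": 0,"ax": 0,"ay": 0,"az": 0,"gripper": 1},{"dx": 0,"dy": 0,"dz": 0,"ax": 0,"ay": 0,"az": 0,"gripper": 1}]'

```text
clock: 19.18
eef_pos: [391.5, -139.0, 282.6]
eef_rot: [-3.139, -0.0, 1.368]
wrist_force: [-0.2, -0.2, 0.4]
finger_gap: 0.7
finger_force: 0.0
```

Run:
```python
from h import *
from cell import cams
import cv2
c=cams.camera("side");im=c["image"];cv2.imwrite("pics/e.png",im[:,:,::-1])
hsv=cv2.cvtColor(im,cv2.COLOR_RGB2HSV).astype(int)
# expected pixels of flap near edge: shut vs 0.15 rad open
for th in(0,.06,.15,.3):
  for z0 in(138,142):
    print(th,z0,[proj("side",fr([44-88*np.cos(th),y,z0+88*np.sin(th)],CO,CY)) for y in(-70,70)], "hinge",proj("side",fr([44,-70,z0],CO,CY)))
# brightness columns through the near edge, scan rows
for u0 in(358,362,370,385,395):
    print(u0,[tuple(im[v,u0]) [0] for v in range(225,290)])
g=cv2.cvtColor(im,cv2.COLOR_RGB2GRAY)
print([int(x) for x in g[250,345:405]]);print([int(x) for x in g[262,345:405]])
```

```text
0 138 [array([355.972, 276.348]), array([356.951, 239.064])] hinge [399.228 277.606]
0 142 [array([356.009, 274.779]), array([356.985, 237.584])] hinge [399.349 276.032]
0.06 138 [array([356.098, 274.279]), array([357.066, 237.112])] hinge [399.228 277.606]
0.06 142 [array([356.135, 272.702]), array([357.101, 235.624])] hinge [399.349 276.032]
0.15 138 [array([356.579, 271.181]), array([357.503, 234.187])] hinge [399.228 277.606]
0.15 142 [array([356.617, 269.591]), array([357.539, 232.689])] hinge [399.349 276.032]
0.3 138 [array([358.159, 266.091]), array([358.932, 229.386])] hinge [399.228 277.606]
0.3 142 [array([358.2  , 264.481]), array([358.971, 227.87 ])] hinge [399.349 276.032]
358 [np.uint8(111), np.uint8(153), np.uint8(194), np.uint8(185), np.uint8(221), np.uint8(236), np.uint8(231), np.uint8(230), np.uint8(227), np.uint8(229), np.uint8(229), np.uint8(230), np.uint8(223), np.uint8(218), np.uint8(217), np.uint8(217), np.uint8(214), np.uint8(215), np.uint8(214), np.uint8(218), np.uint8(219), np.uint8(219), np.uint8(221), np.uint8(218), np.uint8(216), np.uint8(216), np.uint8(
[... 4361 characters left out ...]
np.uint8(149), np.uint8(153), np.uint8(148), np.uint8(147), np.uint8(147), np.uint8(149), np.uint8(145), np.uint8(150), np.uint8(154)]
[91, 87, 86, 85, 86, 83, 82, 86, 81, 79, 93, 144, 181, 172, 171, 169, 175, 174, 176, 173, 172, 176, 176, 178, 176, 178, 176, 176, 175, 178, 176, 175, 178, 180, 179, 179, 177, 177, 179, 179, 181, 179, 182, 179, 180, 174, 172, 174, 176, 179, 185, 175, 76, 88, 92, 92, 88, 87, 90, 88]
[85, 81, 83, 79, 81, 81, 80, 81, 75, 87, 144, 183, 176, 176, 173, 177, 176, 177, 175, 173, 175, 175, 178, 175, 174, 175, 176, 175, 173, 174, 176, 175, 172, 175, 177, 174, 170, 168, 174, 176, 174, 175, 170, 168, 166, 168, 176, 177, 175, 173, 173, 170, 141, 81, 91, 92, 90, 89, 86, 89]
```

Run:
```python
import cv2,numpy as np
a=cv2.imread("pics/side0.png",0);b=cv2.imread("pics/e.png",0)
for u in range(356,400,4):
    def first_drop(c,t,lo,hi):
        d=np.diff(c[lo:hi].astype(int));i=int(np.argmin(d));return lo+i,int(d[i])
    print(u,"shut near",first_drop(b[:,u],0,262,285),"rise far",(229+int(np.argmax(np.diff(b[229:245,u].astype(int))))), "orig",a[268:282,u].tolist(),"now",b[268:282,u].tolist())
```

```text
356 shut near (271, -53) rise far 229 orig [168, 165, 163, 162, 164, 165, 163, 166, 141, 107, 109, 112, 110, 111] now [180, 185, 189, 157, 104, 109, 111, 116, 121, 119, 116, 116, 119, 117]
360 shut near (272, -37) rise far 229 orig [110, 111, 111, 109, 111, 114, 116, 150, 144, 105, 114, 112, 116, 114] now [174, 175, 174, 174, 156, 119, 109, 116, 117, 120, 122, 120, 121, 123]
364 shut near (272, -49) rise far 230 orig [115, 113, 113, 114, 114, 113, 110, 144, 161, 119, 112, 114, 116, 116] now [178, 176, 174, 179, 155, 106, 118, 121, 120, 117, 121, 122, 123, 125]
368 shut near (273, -46) rise far 232 orig [112, 112, 113, 111, 112, 112, 108, 136, 153, 117, 107, 108, 112, 114] now [175, 179, 176, 177, 179, 152, 106, 115, 117, 115, 118, 118, 121, 121]
372 shut near (272, -43) rise far 237 orig [110, 111, 114, 113, 112, 110, 109, 133, 150, 124, 107, 108, 111, 112] now [175, 173, 172, 177, 161, 118, 113, 120, 119, 117, 118, 116, 119, 121]
376 shut near (273, -37) rise far 237 orig [116, 116, 118, 114, 114, 111, 108, 124, 145, 130, 111, 111, 115, 113] now [175, 174, 175, 178, 176, 146, 109, 1
[... 278 characters left out ...]
14, 113, 110, 111, 111, 113, 146, 144, 107, 109, 114, 111] now [174, 175, 174, 176, 180, 153, 103, 113, 118, 120, 121, 119, 121, 117]
388 shut near (275, -45) rise far 235 orig [113, 112, 110, 114, 115, 115, 108, 116, 153, 156, 109, 117, 116, 115] now [176, 173, 172, 174, 176, 179, 183, 160, 115, 117, 123, 124, 124, 121]
392 shut near (275, -41) rise far 237 orig [123, 111, 114, 109, 111, 107, 109, 104, 139, 155, 115, 113, 115, 115] now [168, 171, 171, 170, 166, 168, 173, 159, 118, 116, 120, 121, 123, 122]
396 shut near (275, -40) rise far 240 orig [161, 164, 164, 159, 160, 157, 155, 155, 159, 153, 116, 108, 113, 113] now [172, 173, 170, 173, 173, 174, 176, 157, 117, 117, 120, 119, 118, 125]
```

The near edge looks slightly raised but the far edge doesn't. I'll settle it by touch: come down gently near the free edge, note the contact height, then press again.

Run:
```python
from h import *
need(fr([-33,0,170],CO,CY),tool(CY,0))
```

```text
t 19.225 q [-0.429 -0.054  1.757 -0.     1.441 -0.226] F [ 0.693 -0.115  0.583] gap 0.4026669725478342 0.0
turn/10: [-0.012 -0.    -0.003] | then shift/40 in target axes: [-0.001  3.489  2.815] | in current axes: [0.001 3.495 2.807]
```

Call:
jog_arm --commands '[{"dx": 0,"dy": 0.8,"dz": 0.3,"ax": 0,"ay": 0,"az": 0,"gripper": 1},{"dx": 0,"dy": 0.9,"dz": 0.5,"ax": 0,"ay": 0,"az": 0,"gripper": 1},{"dx": 0,"dy": 0.9,"dz": 0.7,"ax": 0,"ay": 0,"az": 0,"gripper": 1},{"dx": 0,"dy": 0.6,"dz": 0.6,"ax": 0,"ay": 0,"az": 0,"gripper": 1},{"dx": 0,"dy": 0.3,"dz": 0.5,"ax": 0,"ay": 0,"az": 0,"gripper": 1},{"dx": 0,"dy": 0,"dz": 0.2,"ax": 0,"ay": 0,"az": 0,"gripper": 1},{"dx": 0,"dy": 0,"dz": 0.15,"ax": 0,"ay": 0,"az": 0,"gripper": 1},{"dx": 0,"dy": 0,"dz": 0,"ax": 0,"ay": 0,"az": 0,"gripper": 1}]'

```text
clock: 20.23
eef_pos: [529.2, -167.3, 164.2]
eef_rot: [-3.139, -0.0, 1.368]
wrist_force: [0.4, 0.6, 0.2]
finger_gap: 0.6
finger_force: 0.0
```

Call:
jog_arm --commands '[{"dx": 0,"dy": 0,"dz": 0.05,"ax": 0,"ay": 0,"az": 0,"gripper": 1},{"dx": 0,"dy": 0,"dz": 0,"ax": 0,"ay": 0,"az": 0,"gripper": 1}]'

```text
clock: 20.48
eef_pos: [529.3, -167.3, 162.3]
eef_rot: [-3.139, -0.0, 1.368]
wrist_force: [1.1, 0.9, 0.3]
finger_gap: 0.2
finger_force: 0.0
```

Call:
jog_arm --commands '[{"dx": 0,"dy": 0,"dz": 0.05,"ax": 0,"ay": 0,"az": 0,"gripper": 1},{"dx": 0,"dy": 0,"dz": 0,"ax": 0,"ay": 0,"az": 0,"gripper": 1}]'

```text
clock: 20.72
eef_pos: [529.2, -167.3, 159.8]
eef_rot: [-3.138, -0.0, 1.368]
wrist_force: [0.8, -0.1, 0.4]
finger_gap: 0.8
finger_force: 0.0
```

Call:
jog_arm --commands '[{"dx": 0,"dy": 0,"dz": 0.05,"ax": 0,"ay": 0,"az": 0,"gripper": 1},{"dx": 0,"dy": 0,"dz": 0,"ax": 0,"ay": 0,"az": 0,"gripper": 1}]'

```text
clock: 20.98
eef_pos: [529.2, -167.2, 157.7]
eef_rot: [-3.138, -0.0, 1.368]
wrist_force: [0.0, 0.6, -0.4]
finger_gap: 0.5
finger_force: 0.0
```

Call:
jog_arm --commands '[{"dx": 0,"dy": 0,"dz": 0.05,"ax": 0,"ay": 0,"az": 0,"gripper": 1},{"dx": 0,"dy": 0,"dz": 0,"ax": 0,"ay": 0,"az": 0,"gripper": 1}]'

```text
clock: 21.22
eef_pos: [529.2, -167.3, 155.7]
eef_rot: [-3.138, -0.0, 1.368]
wrist_force: [-0.2, 0.7, 0.2]
finger_gap: -0.0
finger_force: 0.0
```

Call:
jog_arm --commands '[{"dx": 0,"dy": 0,"dz": 0.05,"ax": 0,"ay": 0,"az": 0,"gripper": 1},{"dx": 0,"dy": 0,"dz": 0,"ax": 0,"ay": 0,"az": 0,"gripper": 1}]'

```text
clock: 21.48
eef_pos: [529.2, -167.3, 153.7]
eef_rot: [-3.138, -0.0, 1.368]
wrist_force: [1.2, -0.5, 0.5]
finger_gap: 0.8
finger_force: 0.0
```

Call:
jog_arm --commands '[{"dx": 0,"dy": 0,"dz": 0.04,"ax": 0,"ay": 0,"az": 0,"gripper": 1},{"dx": 0,"dy": 0,"dz": 0,"ax": 0,"ay": 0,"az": 0,"gripper": 1}]'

```text
clock: 21.72
eef_pos: [529.2, -167.3, 152.2]
eef_rot: [-3.138, -0.0, 1.368]
wrist_force: [-0.3, 0.7, -1.0]
finger_gap: 0.8
finger_force: 0.0
```

Call:
jog_arm --commands '[{"dx": 0,"dy": 0,"dz": 0.03,"ax": 0,"ay": 0,"az": 0,"gripper": 1},{"dx": 0,"dy": 0,"dz": 0,"ax": 0,"ay": 0,"az": 0,"gripper": 1}]'

```text
clock: 21.98
eef_pos: [529.2, -167.3, 151.0]
eef_rot: [-3.138, -0.0, 1.368]
wrist_force: [-0.2, 0.4, 0.1]
finger_gap: 0.3
finger_force: 0.0
```

No contact down to tip height 143 mm, so the flap's top lies at ≤ 143 (shut: 142). One more light press to be sure, then retreat.

Call:
jog_arm --commands '[{"dx": 0,"dy": 0,"dz": 0.05,"ax": 0,"ay": 0,"az": 0,"gripper": 1},{"dx": 0,"dy": 0,"dz": 0.04,"ax": 0,"ay": 0,"az": 0,"gripper": 1},{"dx": 0,"dy": 0,"dz": 0,"ax": 0,"ay": 0,"az": 0,"gripper": 1}]'

```text
clock: 22.35
eef_pos: [529.5, -167.4, 149.9]
eef_rot: [-3.14, 0.0, 1.368]
wrist_force: [-9.6, 3.4, 23.9]
finger_gap: 0.7
finger_force: 11.7
```

Call:
jog_arm --commands '[{"dx": 0,"dy": 0,"dz": -0.3,"ax": 0,"ay": 0,"az": 0,"gripper": 1},{"dx": 0,"dy": 0,"dz": -0.8,"ax": 0,"ay": 0,"az": 0,"gripper": 1},{"dx": 0,"dy": 0,"dz": -0.9,"ax": 0,"ay": 0,"az": 0,"gripper": 1},{"dx": 0,"dy": 0,"dz": -0.9,"ax": 0,"ay": 0,"az": 0,"gripper": 1},{"dx": 0,"dy": 0,"dz": -0.5,"ax": 0,"ay": 0,"az": 0,"gripper": 1},{"dx": 0,"dy": 0,"dz": 0,"ax": 0,"ay": 0,"az": 0,"gripper": 1}]'

```text
clock: 23.1
eef_pos: [530.0, -167.5, 284.7]
eef_rot: [-3.141, 0.0, 1.368]
wrist_force: [0.3, -0.3, -0.5]
finger_gap: 0.2
finger_force: 0.0
```

Contact is hard at tip height 142 mm, exactly the shut height.

```bash
python3 -c "
from cell import job
print(job.sign_off())"
```

```text
the job is handed in; nothing more can be done
None
```

The picture is in the carton, the flap is pressed shut at its flat height (checked by touch), and the job was handed in at about 23 s; sign-off returned no verdict, and I viewed 11 pictures, one over the limit of 10.

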